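# Cam-lock the die carrier onto the press base

## Task

On the blue press base, push the aluminium die carrier in along its guide rods until it stops, so that its bolt head sits in the open mouth of the cam disc. Then take the flat-blade screwdriver from the wooden stand, put its blade in the slot of the cam disc and turn the disc clockwise until it stops, so that the cam grabs the bolt and draws the carrier fully home against the base. Put the screwdriver back upright in the hole it came from, and leave everything else where it is.

Things in the scene. Friction and masses are not known exactly. Their poses are not given: they have to be found in the camera images.
- base: Low blue press base, fixed: block 72 x 90 mm, 48 mm high, on a dark foot plate 112 x 120 x 8 mm. Origin on the table under the cam axis; +x is the way the carrier is pushed, z up. The block's front face is the plane x = -32 mm; two 10 mm guide rods stick out of it to x = -107 mm, at y = +/-33 mm, z = 20 mm.
- cam_slot (a point): Mid-mouth of the slot in the steel cam disc (52 mm diameter, level top 52 mm above the table, 4 mm above the block). Turns with the disc: x along the slot, z up. Slot 17 mm long, 4 mm wide, 7 mm deep, closed ends, square edges; the same after a half turn. A dark dot on the disc, 21.5 mm towards -x, marks the cam's mouth.
- cam (a joint): Angle of the cam disc, rad; grows clockwise seen from above; 0 = mouth straight at the bolt. Starts open at 0.05 to 0.35. The hook takes the head at 0.7 to 1.2, has drawn it home by 2.1; hard stop at 2.6. Friction 0.12 N m; stays where left. It locks nothing if the bolt head is outside the mouth: it turns past the head or jams on it.
- carrier (a joint): Gap between die carrier and block, m: 0 = flush, outer stop 0.036. Starts at 0.018 to 0.032. Slides with 4 N of friction, stays where left. Pushed by hand with the cam open it stops at about 0.005, its bolt head (10 mm ball) on the cam's hub; the cam can catch the head from up to about 0.008. Only the turning cam brings it to 0.
- carrier_face (a point): Point to push: on the centre line of the carrier's flat front face, 45 mm above the table; axes as the base's, push along +x. The carrier is an upright aluminium plate 12 mm thick, 96 mm wide, from 10 to 60 mm above the table; two die posts on its top edge at y = +/-34 mm reach 82 mm; the guide rods come out through it at y = +/-33 mm.
- stand: Wooden block, fixed, 50 x 130 x 70 mm high, with two round holes 20 mm in diameter and 60 mm deep in its top, at y = +35 and y = -35 mm of its frame; origin under its centre, z up. The screwdriver is in one hole, the nut driver in the other.
- driver: Flat-blade screwdriver, upright in the stand, 116 mm long, about 0.11 kg. Origin at the blade's tip, z up along the shank. From the tip: blade 14 mm wide (x), 2.4 mm thick (y), to 12 mm; shank 9 mm thick; round collar 30 mm wide, 56 to 62 mm, resting on the stand; flat-sided black handle 62 to 116 mm, 30 mm (x) by 22 mm (y): grip the flats facing +/-y.
- driver_grip (a point): Middle of the screwdriver's handle, on its axis, 92 mm above the blade's tip; axes as the driver's.
- nutdriver: Bystander: nut driver with a round black handle up to 26 mm in diameter and a round shank, upright in the stand's other hole, 116 mm long. Leave it.
- tub: Bystander: white tub, fixed, 110 mm in diameter, 90 mm high, with brass pieces. It and the stand may have changed sides. Origin under its centre.
- wrench: Bystander: dark open-ended wrench, 150 mm long, lying flat, 8 mm thick. Origin under its middle.
- dial: Bystander: flat black disc lying on the table, 84 mm in diameter, 5 mm thick. Origin under its centre.
- jar: Bystander: small jar, 52 mm in diameter, 65 mm high. Origin under its centre.
- carton: Bystander: small cardboard box 70 x 90 x 45 mm. Origin under its centre.
Things that resemble listed ones, but are neither listed nor needed, are in the scene too. Leave any green look-alike of the driver alone.

How it is judged:
On the way, in this order (a step that is already met when the one before it is completed fails the run):
1. the carrier is within 8 mm of the base, the cam still open (under 0.6 rad) (value of joint carrier below 0.008 m and value of joint cam below 0.6 rad), for 0.2 s.
2. blade in the slot, the cam is past 2.3 rad and the carrier within 1.5 mm of the base (value of joint cam above 2.3 rad and value of joint carrier below 0.0015 m and distance between driver and cam_slot below 0.012 m), for 0.1 s.
At the end, for the whole second after the job is handed in: The cam is past 2.3 rad (its stop is at 2.6), the carrier is within 1.5 mm of the base, and the screwdriver stands at rest, upright within 0.15 rad, in the hole it came from (blade tip within 12 mm of its first place) (value of joint cam above 2.3 rad and value of joint carrier below 0.0015 m and distance of driver from where it was at the start of the episode below 0.012 m and angle between driver's own z axis and vertical below 0.15 rad and linear speed of driver below 0.02 m/s); the robot touches nothing.
It fails at once if the nutdriver is moved by more than 40 mm (distance of nutdriver from where it was at the start of the episode above 0.04 m).
It fails at once if the wrench is moved by more than 40 mm (distance of wrench from where it was at the start of the episode above 0.04 m).
It fails at once if the dial is moved by more than 40 mm (distance of dial from where it was at the start of the episode above 0.04 m).
It fails at once if the jar is moved by more than 40 mm (distance of jar from where it was at the start of the episode above 0.04 m).
It fails at once if the carton is moved by more than 40 mm (distance of carton from where it was at the start of the episode above 0.04 m).
It also fails if it takes over 67 s, if anything falls off the work surface, if the arm or the gripper's body presses on something with over 40 N, if the wrist force passes 120 N, or if a joint passes its speed limit or range.

## Robot

A 7-joint arm with a two-finger parallel gripper is mounted at the origin on the work surface. World frame = base frame: x ahead of the robot, y to its left, z up, the work surface at z = 0. Lengths are in m, angles in rad, forces in N, time in s.
With the tool pointing down it reaches from about 0.4 to 0.875 m from the base axis. Payload 6.5 kg.
Tool frame: the origin (TCP) lies at the very end of the fingers, on their centre line; the grasp point (between the pads) lies 19 mm behind it; z points along the fingers, y is the line along which they close (so a half turn about z gives the same grasp; the last joint's range is limited). The gripper opens to 88 mm and grips with 3 to 60 N. Pads are 18 mm wide; open, the fingers measure 123 mm over their backs; the gripper's body (75 mm by 187 mm) begins 45 mm behind the grasp point.
Start: joints at [-1.336, 0.536, -0.004, 1.538, 0.003, 1.067, -0.071], TCP at [0.193, 0.621, 0.239] pointing down, gripper open.
Joint ranges: [-2.7, 2.7], [-0.37, 2.16], [-1.27, 1.26], [0.24, 2.4], [-1.31, 4.45], [0.19, 1.91], [-2.76, 2.76]. Speed limits (rad/s): [2.39, 2.39, 3.14, 3.14, 3.14, 3.14, 3.14].

## Interface

Orientations are given as [roll, pitch, yaw] about the fixed x, y, z axes, in that order (R = Rz(yaw) Ry(pitch) Rx(roll)).
In Python, from workcell import r, imaging gives the robot as it stands.
- The arm moves only by the tool step_arm, never from a script. Its argument "motion" is a list of rows, each a list of 4 numbers: the shift along the tool's x, y, z in m, then the turn about the tool's z in rad. A call has 1 to 8 rows; each row is the pose to reach, as a shift and turn from the pose commanded when the call began, along the tool's axes at that moment; what a row does not reach only later rows make up. A row lasts 1/8 s, in which the tool goes at most 62.5 mm and 10.7 degrees, less where a joint would pass 70% of its speed; a pose out of reach is approached as far as the arm can. A call with a gripper value outside its range is refused whole. "claw" is the finger opening in m, from 0 to 0.0881, set as the call begins (left out, the last holds). The fingers move at their own pace and stop on an object; "force" is the grip in N (left out, the last holds). Time passes only in rows, so rows that repeat a pose let the fingers close. It gives the time, the measured TCP pose, the force, the opening and the grip force at its end, in the units of the state.
- r.observe(): the state, without advancing time (a new reading comes with each control period).
- imaging.read_camera(name): name is "side" or "top" or "wrist"; returns (picture, depth): 420x560x3 uint8, red, green, blue; 420x560 float32, m along the optical axis (not along the pixel's ray), 0 where there is no reading.
- imaging.get_calibration(name): a dict with "intrinsics" (3x3 intrinsics, pixels), "eye" and "attitude" of the camera in the world. Camera axes: x right, y down, z forward; pixel columns grow to the right and rows downward; lengths in m; the calibration is good to about 2 mm. A picture is of the moment at which its call begins: read the wrist's pose just before it. get_calibration takes no time and is no camera call; for the wrist camera it gives the pose at the moment of the call.
- r.finish_job(): hands the job in; it is judged then, once.
The state is a dict: "t": time; "q": joint angles; "qd": joint speeds; "tau": joint torques, N m; "ee_pos": TCP position; "eef_rot": TCP orientation; "force": force on the tool from outside, world axes, zero at the start; "torque": the same for the moment, N m; "gripper_width": finger opening in m; "finger_force": force on a finger pad.
Only numpy, scipy, OpenCV 4.12 (cv2) and the standard library are available. Lean on these libraries where they do the work, as an engineer would, in place of code of your own. Each camera call takes 0.05 s, during which the arm holds its last target. There are 200 camera calls.

## Working session

There is one attempt and no reset: what is moved stays moved. The work goes in short steps, Python scripts to look and compute and a tool call to move; the robot and the scene stay as the last step left them, time stands still between calls to the robot, and variables do not carry over. Pictures are saved under pics/ and viewed, at most 10 in all, crops included, and the job is handed in when it is done.

Besides the shell and the picture viewer there is one more tool, called after "Emit:" as name(argument=value, ...) on one line, values as JSON. step_arm: Moves the arm, as the interface text tells. Its arguments: {"type":"object","properties":{"motion":{"type":"array"},"claw":{"type":"number"},"force":{"type":"number"}},"required":["motion"]}

```bash
mkdir -p pics && ls
cat > h.py <<'E'
import numpy as np, cv2
from workcell import r, imaging
from scipy.spatial.transform import Rotation as Ro
def rot(a):
    a=np.array(a,float)
    if a.shape==(3,3): return a
    if a.shape==(3,): return Ro.from_euler('xyz',a).as_matrix()
    return Ro.from_quat(a).as_matrix()
def grab(n):
    c=imaging.get_calibration(n); p,d=imaging.read_camera(n)
    K=np.array(c['intrinsics']); v,u=np.indices(d.shape)
    X=np.stack([(u-K[0,2])/K[0,0]*d,(v-K[1,2])/K[1,1]*d,d],-1)
    W=X@rot(c['attitude']).T+np.array(c['eye']); W[d==0]=np.nan
    np.savez(n+'.npz',p=p,d=d,W=W,K=K,R=rot(c['attitude']),e=np.array(c['eye']))
    return p,d,W
def save(p,f): cv2.imwrite('pics/'+f,cv2.cvtColor(p,cv2.COLOR_RGB2BGR))
E
python3 - <<'E'
from h import *
print(r.observe())
for n in('top','side'):
    p,d,W=grab(n); save(p,n+'0.png'); print(imaging.get_calibration(n))
E
```

```text
pics
{'t': 0.0, 'q': array([-1.33621062,  0.53713715, -0.00441532,  1.53884228,  0.00259723,
        1.06729417, -0.07120137]), 'qd': array([-0.00064915,  0.00020372, -0.00062621, -0.00068004,  0.00030729,
        0.00108373, -0.00212813]), 'tau': array([-3.06403608e-04, -5.70979750e+01,  9.91165079e-01, -2.51610178e+01,
       -5.62252547e-02,  1.78073236e-02,  1.61462440e-04]), 'ee_pos': array([0.19242701, 0.62023748, 0.23787012]), 'eef_rot': array([-3.13992262e+00,  1.32727811e-04,  2.84085618e+00]), 'force': array([ 0.14659785, -0.52853845,  0.80612077]), 'torque': array([-0.08555203, -0.05286791,  0.00302791]), 'finger_force': 0.0, 'gripper_width': 0.08808363355007763}
{'intrinsics': array([[402.84735492,   0.        , 285.77234539],
       [  0.        , 402.84735492, 216.46845921],
       [  0.        ,   0.        ,   1.        ]]), 'eye': array([0.5072933 , 0.00214313, 0.98216946]), 'attitude': array([-3.08592946, -0.01543741, -1.55687798])}
{'intrinsics': array([[434.21504296,   0.        , 284.4362537 ],
       [  0.        , 434.21504296, 204.13949738],
       [  0.        ,   0.        ,   1.        ]]), 'eye': array([0.48398289, 0.56158524, 0.69101827]), 'attitude': array([-2.38034604,  0.01451618, -2.99302252])}
```

View pics/top0.png

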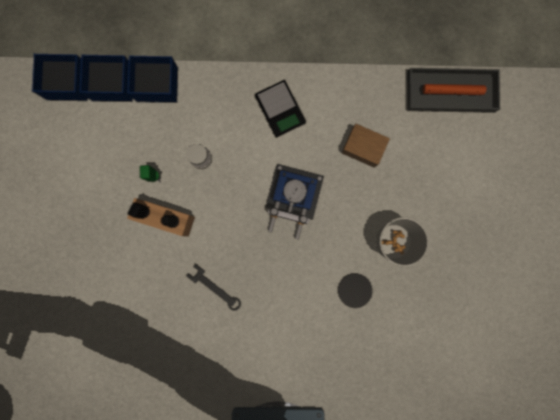

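View pics/side0.png

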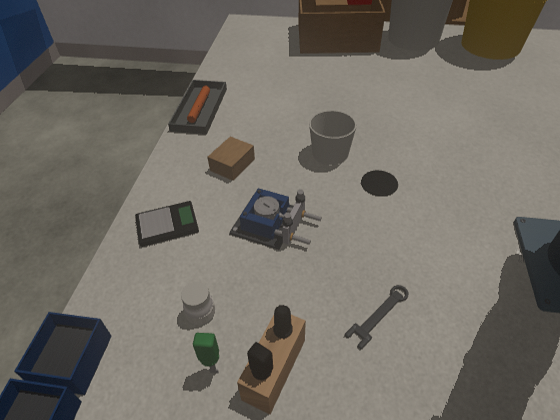

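The top picture shows the base with its cam at (295,190), the carrier at (289,213), the stand at (160,216) with handles at (139,210) and (170,220), the green look-alike at (149,173), and the tub at (400,240). In the side picture the handles are at (260,362), which looks flat and wide, and (282,320), which looks round. I'll enlarge and measure both.

Run:
```python
from h import *
T=np.load('top.npz');S=np.load('side.npz')
def crop(p,u0,v0,w,h,W=400,H=300): return cv2.resize(p[v0:v0+h,u0:u0+w],(W,H),interpolation=cv2.INTER_CUBIC)
a=crop(T['p'],115,180,80,60);b=crop(S['p'],220,295,100,75+0);c=crop(T['p'],255,160,80,60+20-20);d=crop(S['p'],225,170,100,75)
m=np.vstack([np.hstack([a,b]),np.hstack([c,d])]); m=np.clip(m.astype(float)*1.5,0,255).astype(np.uint8)
save(m,'crop1.png')
for n,D in(('top',T),('side',S)):
    for u,v in ([(295,190),(139,210),(170,220),(289,213),(160,216)] if n=='top' else [(266,205),(260,352),(282,312)]): print(n,u,v,D['W'][v,u].round(4))
W=T['W']
P=W.reshape(-1,3)
def near(x,y,rr,z0,z1): return P[(np.hypot(P[:,0]-x,P[:,1]-y)<rr)&(P[:,2]>z0)&(P[:,2]<z1)]
c=W[190,295]; q=near(c[0],c[1],.05,.048,.058);print('disc',len(q),cv2.minAreaRect(q[:,:2].astype(np.float32)))
q=near(c[0],c[1],.075,.030,.058);print('block',len(q),cv2.minAreaRect(q[:,:2].astype(np.float32)))
s=W[216,160]; q=near(s[0],s[1],.09,.06,.078);print('stand',len(q),cv2.minAreaRect(q[:,:2].astype(np.float32)))
q=near(s[0],s[1],.09,.1,.15)
for u,v in((139,210),(170,220)):
    h=W[v,u]; k=q[np.hypot(*(q[:,:2]-h[:2]).T)<.03]; print('handle',len(k),cv2.minAreaRect(k[:,:2].astype(np.float32)),k[:,2].max())
```

```text
top 295 190 [ 0.6222 -0.0324  0.044 ]
top 139 210 [0.5641 0.2999 0.1286]
top 170 220 [0.544  0.2345 0.1271]
top 289 213 [ 0.5684 -0.0192  0.0382]
top 160 216 [0.5552 0.2731 0.0687]
side 266 205 [ 0.6206 -0.0343  0.0493]
side 260 352 [0.5631 0.3109 0.13  ]
side 282 312 [0.5426 0.2482 0.1317]
disc 748 ((0.6237528324127197, -0.031426042318344116), (0.08899211138486862, 0.07138407975435257), 75.71790313720703)
block 1129 ((0.6072062849998474, -0.02741427719593048), (0.08991725742816925, 0.10664103180170059), 76.24139404296875)
stand 921 ((0.5818852782249451, 0.2700830101966858), (0.1310277283191681, 0.10847383737564087), 73.30459594726562)
handle 210 ((0.5646162033081055, 0.3105221390724182), (0.021787352859973907, 0.029407422989606857), 62.68440246582031) 0.13454006632086557
handle 141 ((0.5437059998512268, 0.2436893731355667), (0.022959256544709206, 0.02406197600066662), 35.391056060791016) 0.1331387532032844
```

View pics/crop1.png

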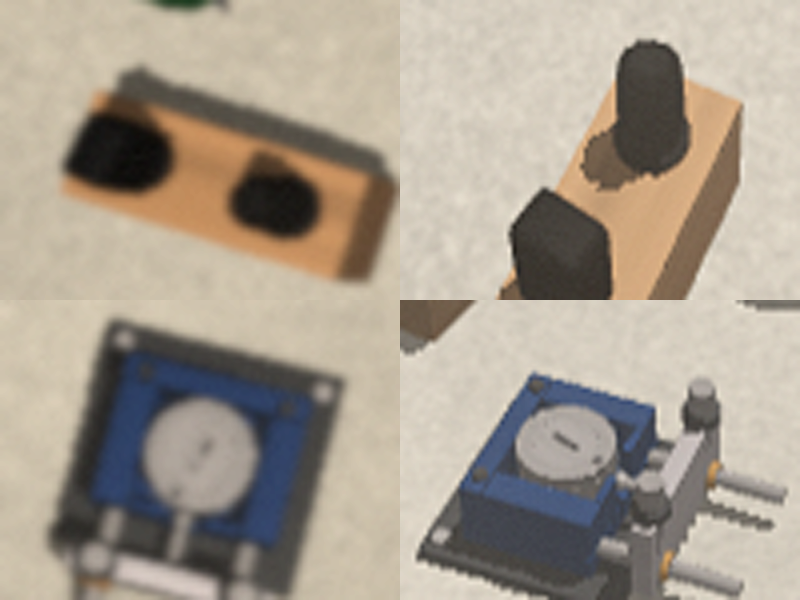

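In the crop, the upper-left handle (top 139,210; side 260,352) has flat sides, so it is the screwdriver. The one at (170,220) is round, so it is the nut driver, and the green one at (149,173) is the look-alike. The dark dot on the cam points towards the carrier. Next I'll move above the pre-push point.

```bash
cat >> h.py <<'E'
def go(x,y,z,yaw=None):
    s=r.observe(); p=s['ee_pos']; R=rot(s['eef_rot']); dl=R.T@(np.array([x,y,z])-p)
    y0=s['eef_rot'][2]; dy=0 if yaw is None else (yaw-y0+np.pi)%(2*np.pi)-np.pi
    print('now',p.round(4),'yaw',round(y0,4),'shift',dl.round(4),'turn',round(-dy,4),'q',s['q'].round(2))
B=np.array([.620,-.0304]);YB=-.25
def b2w(x,y=0): c,s=np.cos(YB),np.sin(YB); return B+np.array([c*x-s*y,s*x+c*y])
E
python3 - <<'E'
from h import *
x,y=b2w(-.105); print(x,y); go(x,y,.2,np.pi-.25)
E
```

```text
0.5182641957203823 -0.004422584278275094
now [0.1924 0.6203 0.238 ] yaw 2.8409 shift [-0.4963 -0.5001  0.0387] turn -0.0507 q [-1.34  0.54 -0.    1.54  0.    1.07 -0.07]
```

Emit:
step_arm(motion=[[-0.04, -0.04, 0, -0.01], [-0.08, -0.08, 0, -0.02], [-0.12, -0.12, 0, -0.03], [-0.16, -0.16, 0, -0.04], [-0.2, -0.2, 0, -0.05], [-0.24, -0.24, 0, -0.05], [-0.28, -0.28, 0, -0.05], [-0.32, -0.32, 0, -0.05]], claw=0)

```text
t: 1.1
ee_pos: [0.4039, 0.2186, 0.2387]
eef_rot: [3.142, 0.0, 2.891]
force: [0.9, 0.2, -1.1]
gripper_width: 0.0102
finger_force: 0.0
```

Emit:
step_arm(motion=[[-0.04, -0.04, 0.005, 0], [-0.08, -0.08, 0.01, 0], [-0.12, -0.12, 0.02, 0], [-0.16, -0.16, 0.03, 0], [-0.176, -0.18, 0.038, 0], [-0.176, -0.18, 0.038, 0]])

```text
t: 1.85
ee_pos: [0.529, 0.0001, 0.1999]
eef_rot: [-3.14, -0.001, 2.887]
force: [-0.6, -0.3, -0.3]
gripper_width: 0.0002
finger_force: 0.0
```

Run:
```python
from h import *
print(r.observe()['q'].round(3), r.observe()['ee_pos'],r.observe()['eef_rot'])
p,d,W=grab('wrist'); save(np.clip(p*1.5,0,255).astype(np.uint8),'wrist1.png'); print(imaging.get_calibration('wrist'))
```

```text
[-0.305  0.388  0.275  1.907 -0.134  0.866  1.354] [5.29021485e-01 7.97187998e-05 1.99918619e-01] [-3.14008854e+00 -1.16337835e-03  2.88680529e+00]
{'intrinsics': array([[308.36010781,   0.        , 275.44165499],
       [  0.        , 308.36010781, 208.4450447 ],
       [  0.        ,   0.        ,   1.        ]]), 'eye': array([0.46183297, 0.01900887, 0.34580935]), 'attitude': array([2.86842359e+00, 3.13185064e-04, 1.31900270e+00])}
```

View pics/wrist1.png

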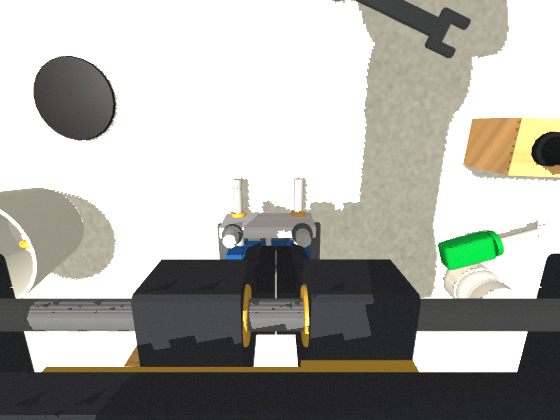

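The wrist picture shows the carrier at (268,225) with its two posts and rods in view, and the fingers straight ahead of it. I'll measure the carrier plane and base yaw from this view.

Run:
```python
from h import *
for n in('wrist','top','side'):
    P=np.load(n+'.npz')['W'].reshape(-1,3); c,s=np.cos(YB),np.sin(YB); D=P[:,:2]-B
    b=np.stack([D@[c,s],D@[-s,c],P[:,2]],1)
    k=b[(b[:,0]>-.1)&(b[:,0]<-.04)&(abs(b[:,1])<.06)&(b[:,2]>.05)&(b[:,2]<.066)]
    if len(k): print(n,'plate top',len(k),k[:,0].min().round(4),np.median(k[:,0]).round(4),k[:,0].max().round(4),np.percentile(k[:,1],[1,99]).round(4),'slope',np.polyfit(k[:,1],k[:,0],1).round(3))
    k=b[(b[:,0]>-.15)&(b[:,0]<-.04)&(abs(b[:,1])<.025)&(b[:,2]>.03)&(b[:,2]<.055)]
    if len(k): print(n,'face',len(k),np.percentile(k[:,0],[5,50,95]).round(4),'slope',np.polyfit(k[:,1],k[:,0],1).round(3))
x,y=b2w(-.105); go(x,y,.2,np.pi-.25)
```

```text
wrist plate top 1109 -0.0703 -0.0633 -0.0514 [-0.0488  0.045 ] slope [-0.009 -0.062]
wrist face 394 [-0.0663 -0.0659 -0.0449] slope [-0.024 -0.064]
top plate top 161 -0.0698 -0.0609 -0.0516 [-0.0477  0.0462] slope [-0.003 -0.061]
top face 27 [-0.0665 -0.0528 -0.0421] slope [-0.034 -0.056]
side plate top 222 -0.0703 -0.0635 -0.0505 [-0.0374  0.0481] slope [-0.01  -0.062]
side face 73 [-0.0669 -0.0663 -0.0657] slope [-0.01  -0.066]
now [0.5288 0.0021 0.2002] yaw 2.8893 shift [ 0.0085 -0.0089  0.0003] turn -0.0023 q [-0.31  0.39  0.27  1.91 -0.13  0.87  1.35]
```

Emit:
step_arm(motion=[[0.009, -0.009, 0.03, 0], [0.009, -0.009, 0.075, 0], [0.009, -0.009, 0.12, 0], [0.009, -0.009, 0.157, 0], [-0.005, -0.009, 0.157, 0], [-0.015, -0.009, 0.157, 0], [-0.021, -0.009, 0.157, 0], [-0.025, -0.009, 0.157, 0]])

```text
t: 2.9
ee_pos: [0.5514, -0.0119, 0.0448]
eef_rot: [3.141, -0.0, 2.891]
force: [-4.3, 3.0, 3.3]
gripper_width: 0.0005
finger_force: 2.2
```

Emit:
step_arm(motion=[[-0.002, 0, 0, 0], [-0.004, 0, 0, 0], [-0.006, 0, 0, 0], [-0.008, 0, 0, 0], [-0.01, 0, 0, 0], [-0.012, 0, 0, 0]])

```text
t: 3.65
ee_pos: [0.563, -0.0154, 0.0437]
eef_rot: [3.141, -0.0, 2.891]
force: [-5.0, 3.3, 4.1]
gripper_width: 0.0008
finger_force: 3.1
```

Run:
```python
from h import *
x,y=b2w(-.058); go(x,y,.042,np.pi-.25); print(r.observe()['force'])
```

```text
now [ 0.563  -0.0154  0.0437] yaw 2.891 shift [-0.001  -0.0004  0.0017] turn -0.0006 q [-0.2   0.68  0.2   1.89 -0.23  0.59  1.46]
[-4.95680066  3.31317591  4.08060122]
```

Emit:
step_arm(motion=[[-0.001, 0, 0, 0], [-0.002, 0, 0, 0], [-0.003, 0, 0, 0], [-0.004, 0, 0, 0]])

```text
t: 4.15
ee_pos: [0.5635, -0.0157, 0.0434]
eef_rot: [-3.141, -0.007, 2.891]
force: [-13.1, 4.8, 10.9]
gripper_width: 0.0007
finger_force: 7.3
```

Emit:
step_arm(motion=[[-0.001, 0, 0, 0], [-0.002, 0, 0, 0], [-0.002, 0, 0, 0]])

```text
t: 4.53
ee_pos: [0.5637, -0.0158, 0.0432]
eef_rot: [-3.141, -0.01, 2.892]
force: [-16.3, 5.2, 15.0]
gripper_width: 0.0004
finger_force: 8.9
```

Emit:
step_arm(motion=[[0.01, 0, 0, 0], [0.025, 0, 0, 0], [0.04, 0, 0, 0], [0.04, 0, -0.04, 0], [0.04, 0, -0.08, 0], [0.04, 0, -0.12, 0], [0.04, 0, -0.16, 0], [0.04, 0, -0.17, 0]], claw=0.06)

```text
t: 5.52
ee_pos: [0.5317, -0.0075, 0.2163]
eef_rot: [3.14, 0.006, 2.89]
force: [0.8, -0.4, 0.3]
gripper_width: 0.0601
finger_force: 0.0
```

Run:
```python
from h import *
go(.62,.282,.215,2.665)
P=grab('side')[2].reshape(-1,3); c,s=np.cos(YB),np.sin(YB); D=P[:,:2]-B
b=np.stack([D@[c,s],D@[-s,c],P[:,2]],1)
k=b[(b[:,0]>-.15)&(b[:,0]<-.035)&(abs(b[:,1])<.025)&(b[:,2]>.03)&(b[:,2]<.055)]
print('face',len(k),np.percentile(k[:,0],[5,50,95]).round(4))
```

```text
now [ 0.5317 -0.0075  0.2163] yaw 2.8902 shift [-0.0135  0.3024  0.0018] turn 0.2252 q [-0.3   0.37  0.29  1.89 -0.13  0.89  1.37]
face 77 [-0.0491 -0.0483 -0.0477]
```

The carrier face is now at -48 mm, a gap of about 5 mm, so it is on the hub. Now I'll go to the driver.

Emit:
step_arm(motion=[[-0.002, 0.04, 0, 0.03], [-0.004, 0.08, 0, 0.06], [-0.006, 0.12, 0, 0.09], [-0.008, 0.16, 0, 0.12], [-0.01, 0.2, 0, 0.15], [-0.012, 0.24, 0, 0.18], [-0.013, 0.28, 0, 0.21], [-0.013, 0.302, 0, 0.225]])

```text
t: 6.58
ee_pos: [0.6168, 0.2845, 0.2113]
eef_rot: [-3.14, -0.002, 2.667]
force: [-0.1, -0.6, 0.2]
gripper_width: 0.0602
finger_force: 0.0
```

Emit:
step_arm(motion=[[0, 0, 0, 0], [0, 0, 0, 0]])

```text
t: 6.82
ee_pos: [0.6172, 0.2802, 0.2127]
eef_rot: [-3.139, -0.0, 2.665]
force: [-1.0, -0.1, -0.1]
gripper_width: 0.0599
finger_force: 0.0
```

Run:
```python
from h import *
s=r.observe();print(s['ee_pos'],s['eef_rot'])
p,d,W=grab('wrist'); save(p,'wrist2.png')
q=W.reshape(-1,3)
for c in((.5646,.3105),(.5437,.2437)):
  for z0,z1 in((.10,.125),(.125,.14)):
    k=q[(np.hypot(q[:,0]-c[0],q[:,1]-c[1])<.03)&(q[:,2]>z0)&(q[:,2]<z1)]
    if len(k)>20: print(z0,len(k),cv2.minAreaRect(k[:,:2].astype(np.float32)),k[:,2].max())
```

```text
[0.61722042 0.28023823 0.21266276] [-3.13947595e+00 -1.32223484e-04  2.66457546e+00]
0.125 1210 ((0.5648519396781921, 0.3099914789199829), (0.021553441882133484, 0.029929284006357193), 63.61941909790039) 0.13180159826851018
0.1 406 ((0.5445218086242676, 0.24378642439842224), (0.0241810604929924, 0.024122431874275208), 0.4138568341732025) 0.12499513272809906
0.125 620 ((0.5439449548721313, 0.24359343945980072), (0.020617377012968063, 0.020630886778235435), 74.41039276123047) 0.1316403488202751
```

View pics/wrist2.png

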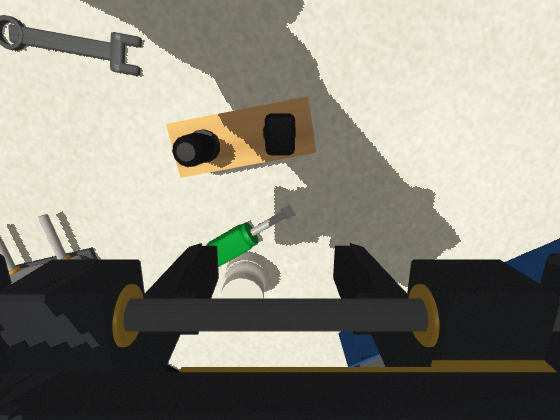

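The wrist picture shows the flat-sided screwdriver handle at (280,133), aligned with the tool. The round nut driver is at (190,148) and the green look-alike at (235,243).

Run:
```python
from h import *
go(.5648,.3100,.2,2.681)
```

```text
now [0.6174 0.28   0.2131] yaw 2.664 shift [0.0605 0.0025 0.0131] turn -0.017 q [-0.67  0.62  0.28  1.49 -0.18  1.06  0.74]
```

Emit:
step_arm(motion=[[0.03, 0.001, 0, -0.017], [0.055, 0.0025, 0, -0.017], [0.0605, 0.0025, 0.013, -0.017], [0.0605, 0.0025, 0.04, -0.017], [0.0605, 0.0025, 0.07, -0.017], [0.0605, 0.0025, 0.09, -0.017], [0.0605, 0.0025, 0.09, -0.017]], claw=0.05)

```text
t: 7.75
ee_pos: [0.5643, 0.3106, 0.1219]
eef_rot: [-3.138, -0.001, 2.682]
force: [0.2, 0.2, 1.3]
gripper_width: 0.0504
finger_force: 0.0
```

Run:
```python
from h import *
go(.5648,.3100,.087,2.681)
```

```text
now [0.5643 0.3106 0.1219] yaw 2.6818 shift [-0.0008 -0.0002  0.0349] turn 0.0008 q [-0.74  0.67  0.24  1.65 -0.2   0.85  0.69]
```

Emit:
step_arm(motion=[[-0.001, 0, 0.018, 0], [-0.001, 0, 0.035, 0], [-0.001, 0, 0.035, 0]])

```text
t: 8.12
ee_pos: [0.5646, 0.3112, 0.087]
eef_rot: [-3.139, -0.002, 2.683]
force: [0.4, -0.2, -0.1]
gripper_width: 0.0501
finger_force: 0.0
```

Emit:
step_arm(motion=[[0, 0, 0, 0], [0, 0, 0, 0], [0, 0, 0, 0], [0, 0, 0, 0], [0, 0, 0, 0], [0, 0, 0, 0]], claw=0, force=45)

```text
t: 8.88
ee_pos: [0.566, 0.3118, 0.0892]
eef_rot: [3.141, 0.0, 2.683]
force: [-2.4, -0.3, 6.4]
gripper_width: 0.0215
finger_force: 45.0
```

Run:
```python
from h import *
s=r.observe();print(s['ee_pos'],s['eef_rot'],s['force'],s['torque'],s['gripper_width'],s['finger_force'])
```

```text
[0.56596685 0.31175995 0.08920175] [3.14111772e+00 3.34584383e-04 2.68279296e+00] [-2.40804987 -0.28439886  6.37706697] [-0.16679911  0.25012377  0.04711991] 0.021542252359344382 44.997762803523074
```

Emit:
step_arm(motion=[[0, 0, -0.02, 0], [0, 0, -0.06, 0], [0, 0, -0.1, 0], [0, 0, -0.12, 0], [0, 0, -0.12, 0]])

```text
t: 9.5
ee_pos: [0.5664, 0.3121, 0.2101]
eef_rot: [3.139, 0.001, 2.683]
force: [0.2, 0.2, -1.1]
gripper_width: 0.0216
finger_force: 45.0
```

Run:
```python
from h import *
s=r.observe();print(s['force'],s['gripper_width'],s['finger_force'])
go(.683,-.06,.18,2.69)
p,d,W=grab('side'); save(p[180:420,180:420],'side1.png')
```

```text
[ 0.15041069  0.21781155 -1.10158294] 0.021584201307885544 44.98997992981458
now [0.5664 0.3121 0.2101] yaw 2.6829 shift [-0.2693 -0.2821  0.0298] turn -0.0071 q [-0.76  0.57  0.27  1.59 -0.17  1.    0.67]
```

Emit:
step_arm(motion=[[-0.035, -0.036, 0, 0], [-0.07, -0.073, 0, 0], [-0.105, -0.11, 0, 0], [-0.14, -0.147, 0, 0], [-0.175, -0.184, 0, 0], [-0.21, -0.22, 0, 0], [-0.245, -0.256, 0.01, 0], [-0.269, -0.282, 0.03, 0]])

```text
t: 10.55
ee_pos: [0.6818, -0.0633, 0.1769]
eef_rot: [-3.14, -0.001, 2.681]
force: [0.5, 0.2, -0.8]
gripper_width: 0.0217
finger_force: 45.0
```

Emit:
step_arm(motion=[[0, 0, 0, 0], [0, 0, 0, 0]])

```text
t: 10.8
ee_pos: [0.6812, -0.059, 0.1772]
eef_rot: [-3.141, -0.003, 2.684]
force: [0.5, 0.5, -0.5]
gripper_width: 0.0218
finger_force: 45.0
```

Run:
```python
from h import *
s=r.observe();print(s['ee_pos'],s['eef_rot'])
p,d,W=grab('wrist')
Z=np.load('wrist.npz');K,R,e=Z['K'],Z['R'],Z['e']
c=R.T@(np.array([*B,.052])-e); uv=(K@c)[:2]/c[2]; print(uv,c)
u,v=uv.astype(int); print(W[v,u])
u0,v0=max(u-60,0),max(v-45,0)
save(cv2.resize(p[v0:v0+90,u0:u0+120],(800,600),interpolation=cv2.INTER_CUBIC),'cam1.png'); print(u0,v0)
```

```text
[ 0.68123386 -0.05897998  0.17723838] [-3.14146911e+00 -2.68534746e-03  2.68355174e+00]
[274.10707131 124.01005546] [-0.00113075 -0.07153901  0.26126347]
[ 0.61996543 -0.03052023  0.0451935 ]
214 79
```

View pics/cam1.png

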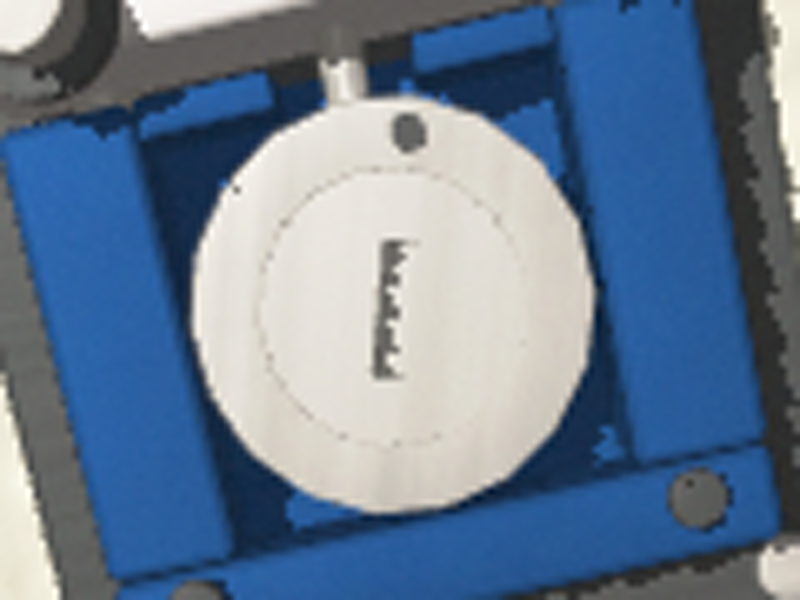

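The crop shows the disc centred at about (394,305), the slot from (400,242) to (385,378), and the mouth dot at (410,133). I'll work out the cam pose from these and check where the blade tip appears in the same wrist frame.

Run:
```python
from h import *
Z=np.load('wrist.npz');K,R,e,p=Z['K'],Z['R'],Z['e'],Z['p']
def ray(x,y,z=.052):
    u,v=214+(x+.5)*.15-.5,79+(y+.5)*.15-.5; d=R@np.linalg.solve(K,[u,v,1]); return (e+d*(z-e[2])/d[2])
c=ray(394,305);m=ray(410,133);a=ray(400,242);b=ray(385,378)
print('centre',c,'slotmid',(a+b)/2,'len',np.linalg.norm(a-b))
w=lambda d:np.arctan2(d[1],d[0])
print('dot r',np.linalg.norm(m-c),'mouth dir',w(m-c),'slot dir',w(a-b),'edges',np.linalg.norm(ray(192,305)-ray(597,305)))
tcp=np.array([.68123,-.05898,.17724]); 
for dz in(0,-.02,-.07,-.075):
    q=R.T@(tcp+[0,0,dz]-e); print(dz,(K@q)[:2]/q[2])
save(cv2.resize(np.clip(p[170:350,155:395].astype(float)*2,0,255).astype(np.uint8),(800,600),interpolation=cv2.INTER_CUBIC),'tip1.png')
```

```text
centre [ 0.61969459 -0.0316028   0.052     ] slotmid [ 0.62022062 -0.03208554  0.052     ] len 0.016815511774503657
dot r 0.020747973567850242 mouth dir 2.5854500493076804 slot dir 2.5676321274168545 edges 0.05148527535178105
0 [275.92981319 261.19223842]
-0.02 [275.88577484 246.1846337 ]
-0.07 [275.80850129 219.85097491]
-0.075 [275.80254626 217.8215898 ]
```

View pics/tip1.png

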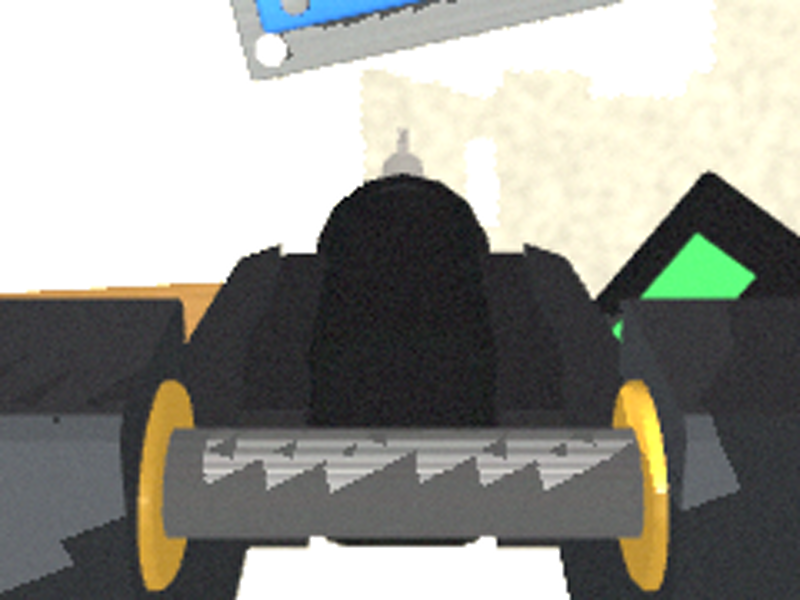

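The blade tip at (403,130) in the crop, which is pixel (276,209), matches the prediction from the TCP, so the driver sits straight in the grip. I'll refine the slot from its depth pixels.

Run:
```python
from h import *
W=np.load('wrist.npz')['W'].reshape(-1,3)
n=np.hypot(W[:,0]-.6198,W[:,1]+.0317)<.0125
t=W[n]; zt=np.median(t[:,2]); k=t[t[:,2]<zt-.003]; print(zt,len(k),np.median(k[:,2]))
rc=cv2.minAreaRect(k[:,:2].astype(np.float32)); print(rc)
d=t[:,:2]; vx=np.linalg.svd(k[:,:2]-k[:,:2].mean(0))[2][0]; print(k[:,:2].mean(0),np.arctan2(vx[1],vx[0])%np.pi)
n=(np.hypot(W[:,0]-.6198,W[:,1]+.0317)<.04)&(abs(W[:,2]-zt)<.0015); print('disc',cv2.minEnclosingCircle(W[n][:,:2].astype(np.float32)))
go(.6199,-.0318,.16,2.575)
```

```text
0.05136915235254402 98 0.04462036728115534
((0.620147705078125, -0.032045263797044754), (0.003975000232458115, 0.016974017024040222), 58.365447998046875)
[ 0.6201016  -0.03200995] 2.596873585089967
disc ((0.6127920746803284, -0.031422119587659836), 0.033183641731739044)
now [ 0.6816 -0.0583  0.1779] yaw 2.6847 shift [ 0.067  -0.0035  0.018 ] turn 0.1097 q [-0.17  0.67  0.3   1.5  -0.22  1.    1.3 ]
```

Emit:
step_arm(motion=[[0.03, -0.002, 0, 0.05], [0.055, -0.0035, 0, 0.095], [0.067, -0.0035, 0.01, 0.095], [0.067, -0.0035, 0.025, 0.095], [0.067, -0.0035, 0.035, 0.095], [0.067, -0.0035, 0.037, 0.095], [0.067, -0.0035, 0.037, 0.095], [0.067, -0.0035, 0.037, 0.095]])

```text
t: 11.85
ee_pos: [0.6208, -0.034, 0.1421]
eef_rot: [3.141, 0.001, 2.588]
force: [-0.1, -0.7, -0.8]
gripper_width: 0.0218
finger_force: 45.0
```

Run:
```python
from h import *
for i in range(3): go(.6201,-.0320,.12,2.59)
print(r.observe()['force'])
```

```text
now [ 0.6208 -0.034   0.1421] yaw 2.5875 shift [0.0017 0.0013 0.0221] turn -0.0025 q [-0.24  0.62  0.31  1.71 -0.24  0.85  1.19]
now [ 0.6208 -0.034   0.1421] yaw 2.5875 shift [0.0017 0.0013 0.0221] turn -0.0025 q [-0.24  0.62  0.31  1.71 -0.24  0.85  1.19]
now [ 0.6208 -0.034   0.1421] yaw 2.5875 shift [0.0017 0.0013 0.0221] turn -0.0025 q [-0.24  0.62  0.31  1.71 -0.24  0.85  1.19]
[-0.14489032 -0.65186105 -0.79144367]
```

Emit:
step_arm(motion=[[0.0017, 0.0013, 0.004, 0], [0.0017, 0.0013, 0.008, 0], [0.0017, 0.0013, 0.01, 0], [0.0017, 0.0013, 0.01, 0]])

```text
t: 12.35
ee_pos: [0.6195, -0.0318, 0.1315]
eef_rot: [-3.141, -0.0, 2.588]
force: [0.1, 0.0, -1.2]
gripper_width: 0.0217
finger_force: 45.0
```

Emit:
step_arm(motion=[[0, 0, 0, 0]])

```text
t: 12.48
ee_pos: [0.6197, -0.0318, 0.1318]
eef_rot: [3.141, 0.0, 2.588]
force: [0.2, -0.5, -1.7]
gripper_width: 0.0217
finger_force: 45.0
```

Run:
```python
from h import *
go(.6201,-.0320,.12,2.59)
```

```text
now [ 0.6197 -0.0318  0.1318] yaw 2.5877 shift [-0.0004  0.      0.0118] turn -0.0023 q [-0.24  0.63  0.31  1.71 -0.24  0.83  1.19]
```

Aligned. Descending gently.

Emit:
step_arm(motion=[[0, 0, 0.003, 0], [0, 0, 0.005, 0], [0, 0, 0.007, 0], [0, 0, 0.009, 0], [0, 0, 0.009, 0]])

```text
t: 13.1
ee_pos: [0.6195, -0.0317, 0.1225]
eef_rot: [-3.141, -0.0, 2.588]
force: [-0.4, 0.3, -0.3]
gripper_width: 0.0217
finger_force: 45.0
```

Emit:
step_arm(motion=[[0, 0, 0.0015, 0], [0, 0, 0.002, 0], [0, 0, 0.002, 0]])

```text
t: 13.48
ee_pos: [0.6196, -0.0317, 0.1207]
eef_rot: [-3.142, -0.0, 2.588]
force: [-0.7, 0.9, 0.2]
gripper_width: 0.0216
finger_force: 45.0
```

Emit:
step_arm(motion=[[0, 0, 0, 0.1], [0, 0, 0, 0.2], [0, 0, 0, 0.3], [0, 0, 0, 0.4], [0, 0, 0, 0.4]], force=60)

```text
t: 14.1
ee_pos: [0.6198, -0.0316, 0.1208]
eef_rot: [3.141, 0.0, 2.189]
force: [0.4, -0.3, -0.4]
gripper_width: 0.0216
finger_force: 60.0
```

Run:
```python
from h import *
s=r.observe(); print(s['ee_pos'],s['eef_rot'],s['force'],s['torque'],s['q'].round(2),s['gripper_width'])
```

```text
[ 0.61982618 -0.03164883  0.12082175] [3.14149027e+00 4.81060969e-04 2.18911566e+00] [ 0.39539569 -0.26406027 -0.42266874] [-0.06322782 -0.05534414  0.13331329] [-0.31  0.66  0.4   1.72 -0.33  0.82  0.87] 0.021614143382483814
```

The torque is about 0.13 N m, so the disc is turning. Continuing.

Emit:
step_arm(motion=[[0, 0, 0, 0.12], [0, 0, 0, 0.24], [0, 0, 0, 0.36], [0, 0, 0, 0.48], [0, 0, 0, 0.6], [0, 0, 0, 0.7], [0, 0, 0, 0.8], [0, 0, 0, 0.8]])

```text
t: 15.1
ee_pos: [0.6198, -0.0316, 0.1208]
eef_rot: [3.141, 0.0, 1.391]
force: [-0.8, 0.5, -0.4]
gripper_width: 0.0217
finger_force: 60.0
```

Emit:
step_arm(motion=[[0, 0, 0, 0.12], [0, 0, 0, 0.24], [0, 0, 0, 0.36], [0, 0, 0, 0.48], [0, 0, 0, 0.6], [0, 0, 0, 0.7], [0, 0, 0, 0.8], [0, 0, 0, 0.8]])

```text
t: 16.1
ee_pos: [0.6198, -0.0316, 0.1208]
eef_rot: [-3.142, -0.0, 0.592]
force: [-0.3, 0.4, 1.0]
gripper_width: 0.0216
finger_force: 60.0
```

Run:
```python
from h import *
s=r.observe(); print(s['ee_pos'],s['eef_rot'],s['force'],s['torque'],s['q'].round(2),s['gripper_width'])
```

```text
[ 0.6197537  -0.03155473  0.12076809] [-3.14155760e+00 -4.76605085e-05  5.91682158e-01] [-0.27407523  0.36187776  0.95383076] [-0.00698278  0.12232916  0.13896099] [-0.56  0.78  0.8   1.74 -0.68  0.93 -0.45] 0.021605393184077715
```

Emit:
step_arm(motion=[[0, 0, 0, 0.08], [0, 0, 0, 0.16], [0, 0, 0, 0.24], [0, 0, 0, 0.3], [0, 0, 0, 0.34], [0, 0, 0, 0.34]])

```text
t: 16.85
ee_pos: [0.6197, -0.0316, 0.1208]
eef_rot: [-3.141, -0.0, 0.25]
force: [0.8, 0.4, 0.4]
gripper_width: 0.0214
finger_force: 60.0
```

Run:
```python
from h import *
s=r.observe(); print(s['ee_pos'],s['eef_rot'],s['force'],s['torque'],s['q'].round(2),s['gripper_width'])
```

```text
[ 0.61973258 -0.0316363   0.12078859] [-3.14140023e+00 -1.76069436e-04  2.49889054e-01] [0.77201815 0.40960527 0.43249173] [0.09943199 0.09577611 0.15184017] [-0.6   0.82  0.88  1.74 -0.76  0.96 -0.73] 0.021425986617720934
```

Emit:
step_arm(motion=[[0, 0, 0, 0.05], [0, 0, 0, 0.1], [0, 0, 0, 0.13], [0, 0, 0, 0.13]])

```text
t: 17.35
ee_pos: [0.6197, -0.0316, 0.1208]
eef_rot: [-3.141, -0.0, 0.119]
force: [0.2, -0.0, 1.0]
gripper_width: 0.0214
finger_force: 60.0
```

Run:
```python
from h import *
s=r.observe(); print(s['ee_pos'],s['eef_rot'],s['force'],s['torque'],s['q'].round(2),s['gripper_width'])
```

```text
[ 0.6197229  -0.03160766  0.1207607 ] [-3.14148581e+00 -1.38391013e-04  1.19061266e-01] [ 0.23541485 -0.01496709  0.98161739] [0.2112187  0.04639146 0.17782913] [-0.62  0.83  0.91  1.74 -0.78  0.97 -0.84] 0.021359756606108154
```

Emit:
step_arm(motion=[[0, 0, 0, 0.05], [0, 0, 0, 0.1], [0, 0, 0, 0.1]])

```text
t: 17.73
ee_pos: [0.6197, -0.0316, 0.1208]
eef_rot: [-3.142, -0.0, 0.02]
force: [0.1, 0.9, 1.5]
gripper_width: 0.0214
finger_force: 60.0
```

Run:
```python
from h import *
s=r.observe(); print(s['ee_pos'],s['eef_rot'],s['force'],s['torque'],s['gripper_width'])
P=grab('side')[2].reshape(-1,3); c,s=np.cos(YB),np.sin(YB); D=P[:,:2]-B
b=np.stack([D@[c,s],D@[-s,c],P[:,2]],1)
k=b[(b[:,0]>-.15)&(b[:,0]<-.035)&(abs(b[:,1])<.025)&(b[:,2]>.03)&(b[:,2]<.055)]
print('face',len(k),np.percentile(k[:,0],[5,50,95]).round(4))
```

```text
[ 0.61974671 -0.03159144  0.12077549] [-3.14154237e+00 -9.35373037e-05  1.96252160e-02] [0.09119303 0.86620163 1.52608932] [0.22143792 0.12748932 0.26915395] 0.02135353884028937
face 83 [-0.0452 -0.0445 -0.0439]
```

The torque is rising against a stop and the carrier face has moved to -44.5 mm, which is flush. I'll relax the twist, lift, and verify the cam angle.

Emit:
step_arm(motion=[[0, 0, 0, -0.1], [0, 0, -0.01, -0.1], [0, 0, -0.03, -0.1], [0, 0, -0.06, -0.1], [0, 0, -0.08, -0.1], [-0.03, 0, -0.085, -0.1], [-0.06, 0, -0.085, -0.1], [-0.06, 0, -0.085, -0.1]], force=45)

```text
t: 18.77
ee_pos: [0.558, -0.0329, 0.2064]
eef_rot: [-3.14, 0.001, 0.116]
force: [0.8, -0.0, -0.9]
gripper_width: 0.0218
finger_force: 45.0
```

Run:
```python
from h import *
s=r.observe(); print(s['ee_pos'],s['eef_rot'],s['force'],s['torque'],s['q'].round(2))
p,d,W=grab('wrist');W=W.reshape(-1,3)
n=np.hypot(W[:,0]-.6198,W[:,1]+.0317)<.0125
t=W[n]; zt=np.median(t[:,2]); k=t[t[:,2]<zt-.003]; print(zt,len(k))
if len(k)>10:
    c,sz,a=cv2.minAreaRect(k[:,:2].astype(np.float32)); a=np.radians(a if sz[0]>sz[1] else a+90); print(c,sz,'cam',(np.pi-.25-a)%np.pi)
Z=np.load('wrist.npz');K,R,e=Z['K'],Z['R'],Z['e']
c=R.T@(np.array([*B,.052])-e); u,v=((K@c)[:2]/c[2]).astype(int); print(u,v)
u0,v0=max(u-80,0),max(v-60,0)
A=cv2.resize(p[v0:v0+120,u0:u0+160],(400,300));
Bq=cv2.resize(np.clip(p[170:350,155:395].astype(float)*2,0,255).astype(np.uint8),(400,300))
save(np.hstack([A,Bq]),'after.png')
```

```text
[ 0.55797296 -0.03287082  0.20636804] [-3.14006112e+00  5.61027108e-04  1.15995165e-01] [ 0.80930285 -0.02668243 -0.89774591] [0.00984275 0.13695226 0.02590637] [-0.75  0.65  1.05  1.85 -0.65  1.04 -0.89]
0.05142294164901201 78
(0.6199756860733032, -0.032190993428230286) (0.016973299905657768, 0.003954764921218157) cam 2.601812597350158
280 130
```

View pics/after.png

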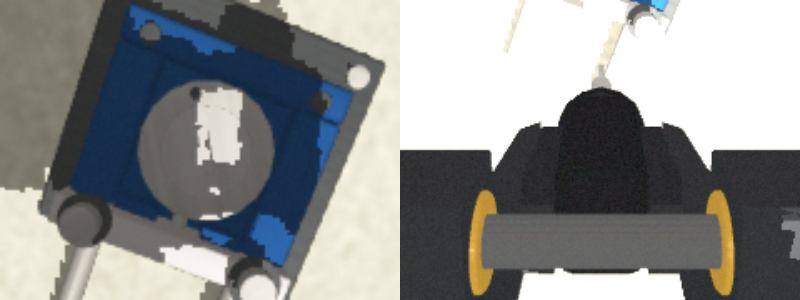

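The cam reads 2.60 rad and the driver is still straight in the grip. In the picture the dot has swung round at (195,93) and the carrier is flush. Now I'll return the driver.

Run:
```python
from h import *
go(.5655,.311,.25,-.46)
```

```text
now [ 0.5595 -0.0326  0.2065] yaw 0.117 shift [ 0.0461 -0.3406 -0.0432] turn 0.577 q [-0.75  0.65  1.05  1.85 -0.65  1.04 -0.89]
```

Emit:
step_arm(motion=[[0, -0.02, -0.03, 0.07], [0.005, -0.06, -0.044, 0.15], [0.01, -0.1, -0.044, 0.23], [0.016, -0.15, -0.044, 0.31], [0.022, -0.2, -0.044, 0.39], [0.03, -0.25, -0.044, 0.47], [0.04, -0.3, -0.044, 0.55], [0.046, -0.34, -0.044, 0.577]])

```text
t: 19.82
ee_pos: [0.5658, 0.3136, 0.2497]
eef_rot: [-3.142, -0.001, -0.458]
force: [0.1, -0.8, -1.0]
gripper_width: 0.0216
finger_force: 45.0
```

Emit:
step_arm(motion=[[0, 0, 0, 0], [0, 0, 0, 0]])

```text
t: 20.08
ee_pos: [0.5659, 0.3095, 0.2499]
eef_rot: [3.141, -0.001, -0.459]
force: [0.5, -1.1, 0.1]
gripper_width: 0.0216
finger_force: 45.0
```

Run:
```python
from h import *
go(.5655,.311,.175,-.46)
```

```text
now [0.5659 0.3095 0.2499] yaw -0.4594 shift [-0.0011 -0.0012  0.0749] turn 0.0006 q [-1.26  0.82  1.19  1.58 -0.79  1.28 -1.98]
```

Joint 3 is close to its range limit. The hole is round, so the yaw doesn't matter and I'll unwind it.

Emit:
step_arm(motion=[[-0.001, -0.001, 0, -0.16], [-0.001, -0.001, 0, -0.32], [-0.001, -0.001, 0, -0.48], [-0.001, -0.001, 0, -0.64], [-0.001, -0.001, 0, -0.8], [-0.001, -0.001, 0, -0.96], [-0.001, -0.001, 0, -1.12], [-0.001, -0.001, 0, -1.28]])

```text
t: 21.08
ee_pos: [0.5655, 0.3095, 0.2501]
eef_rot: [3.141, -0.0, 0.823]
force: [0.7, 0.3, -0.8]
gripper_width: 0.0216
finger_force: 45.0
```

Emit:
step_arm(motion=[[0, 0, 0.02, -0.1], [0, 0, 0.04, -0.2], [0, 0, 0.06, -0.2], [0, 0, 0.075, -0.2], [0, 0, 0.075, -0.2]])

```text
t: 21.7
ee_pos: [0.5643, 0.3109, 0.1735]
eef_rot: [-3.141, 0.002, 1.019]
force: [-0.0, -0.4, -0.4]
gripper_width: 0.0216
finger_force: 45.0
```

Run:
```python
from h import *
go(.5655,.311,.0895)
```

```text
now [0.5643 0.3109 0.1735] yaw 1.0192 shift [0.0009 0.001  0.084 ] turn 0 q [-1.08  0.73  0.79  1.64 -0.59  1.02 -0.66]
```

Emit:
step_arm(motion=[[0.001, 0.001, 0.015, 0], [0.001, 0.001, 0.027, 0], [0.001, 0.001, 0.034, 0], [0.001, 0.001, 0.04, 0], [0.001, 0.001, 0.046, 0], [0.001, 0.001, 0.046, 0]])

```text
t: 22.45
ee_pos: [0.5661, 0.3118, 0.1284]
eef_rot: [-3.141, 0.001, 1.021]
force: [0.9, 0.2, -0.3]
gripper_width: 0.0218
finger_force: 45.0
```

Emit:
step_arm(motion=[[0, 0, 0.008, 0], [0, 0, 0.016, 0], [0, 0, 0.024, 0], [0, 0, 0.03, 0], [0, 0, 0.035, 0], [0, 0, 0.0365, 0], [0, 0, 0.0365, 0]])

```text
t: 23.32
ee_pos: [0.5664, 0.3119, 0.0923]
eef_rot: [3.141, -0.0, 1.021]
force: [0.3, -0.0, -1.9]
gripper_width: 0.0218
finger_force: 45.0
```

Emit:
step_arm(motion=[[0, 0, 0.0015, 0], [0, 0, 0.003, 0], [0, 0, 0.0035, 0], [0, 0, 0.0035, 0]])

```text
t: 23.82
ee_pos: [0.5664, 0.312, 0.0892]
eef_rot: [-3.142, -0.0, 1.021]
force: [-2.1, -0.6, 5.8]
gripper_width: 0.0215
finger_force: 45.0
```

Emit:
step_arm(motion=[[0, 0, 0, 0], [0, 0, 0, 0], [0, 0, 0, 0], [0, 0, 0, 0]], claw=0.05)

```text
t: 24.32
ee_pos: [0.5663, 0.3119, 0.0886]
eef_rot: [3.142, 0.0, 1.021]
force: [0.2, 0.8, -0.5]
gripper_width: 0.05
finger_force: 0.0
```

Emit:
step_arm(motion=[[0, 0, -0.015, 0], [0, 0, -0.04, 0], [0, 0, -0.08, 0], [0, 0, -0.12, 0], [-0.05, 0, -0.13, 0], [-0.07, 0, -0.13, 0], [-0.07, 0, -0.13, 0]])

```text
t: 25.2
ee_pos: [0.5296, 0.2512, 0.22]
eef_rot: [-3.141, -0.001, 1.019]
force: [-0.3, -0.0, 0.6]
gripper_width: 0.0501
finger_force: 0.0
```

Run:
```python
from h import *
s=r.observe(); print(s['ee_pos'],s['force'])
p,d,W=grab('wrist'); W=W.reshape(-1,3)
k=W[(np.hypot(W[:,0]-.565,W[:,1]-.311)<.03)&(W[:,2]>.12)&(W[:,2]<.14)]; print(len(k),cv2.minAreaRect(k[:,:2].astype(np.float32)),k[:,2].min(),k[:,2].max())
p,d,W=grab('side'); save(p[130:420,150:500],'end.png')
P=W.reshape(-1,3); c,s=np.cos(YB),np.sin(YB); D=P[:,:2]-B
b=np.stack([D@[c,s],D@[-s,c],P[:,2]],1)
k=b[(b[:,0]>-.15)&(b[:,0]<-.035)&(abs(b[:,1])<.025)&(b[:,2]>.03)&(b[:,2]<.055)]
print('face',len(k),np.percentile(k[:,0],[5,50,95]).round(4))
```

```text
[0.52960388 0.25121557 0.2199767 ] [-0.34818241 -0.04825614  0.62728714]
1204 ((0.56699138879776, 0.3122020959854126), (0.029470903798937798, 0.02191324718296528), 58.22618103027344) 0.12453211129471231 0.1316762543492695Traceback (most recent call last):
  File "<stdin>", line 9, in <module>
    return _quantile_unchecked(
        a, q, axis, out, overwrite_input, method, keepdims, weights)
    return _ureduce(a,
                    func=_quantile_ureduce_func,
    ...<5 lines>...
                    overwrite_input=overwrite_input,
                    method=method)
    r = func(a, **kwargs)
    result = _quantile(arr,
                       quantiles=q,
    ...<2 lines>...
                       out=out,
                       weights=wgt)
    slices_having_nans = np.isnan(arr[-1, ...])
                                  ~~~^^^^^^^^^
IndexError: index -1 is out of bounds for axis 0 with size 0
```

View pics/end.png

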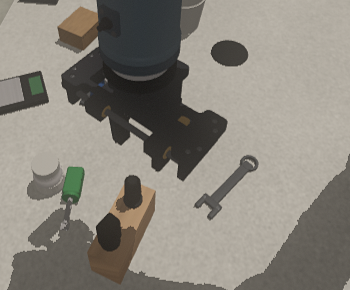

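The picture shows the screwdriver standing upright in its own hole at (108,230), with the gripper clear of everything. Handing in.

```bash
python3 -c "
from h import *
print(r.finish_job())"
```

```text
the job is handed in; nothing more can be done
None
```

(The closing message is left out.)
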